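Slide a barrel home in a V-block gauge

ROBOT

A 6-joint arm with a two-finger parallel gripper is mounted at the origin on the work surface. World frame = base frame: x ahead of the robot, y to its left, z up, the work surface at z = 0. Lengths are in mm, angles in degrees, forces in N, time in s.
With the tool pointing down it reaches from about 300 to 850 mm from the base axis. Payload 4.2 kg.
Tool frame: the origin (TCP) lies midway between the tips of the shut fingers; the grasp point (between the pads) lies 19 mm behind it (env.grip_point_offset is the distance from the TCP to the grasp point, in mm); z points along the fingers, x is the direction in which the jaws open and shut, and the axes are right-handed (so a half turn about z gives the same grasp; the last joint's range is limited). The gripper opens to 91 mm and grips with 3 to 60 N. Pads are 32 mm wide; open, the fingers measure 118 mm over their backs; the gripper's body (76 mm by 178 mm) begins 60 mm behind the grasp point.
Start: joints at [-66.864, 18.312, 89.639, -0, 72.044, -1.146], TCP at [236.461, -524.148, 192.076] pointing down, gripper open.
Joint ranges: [-177.97, 177.97], [-48.28, 115.42], [12.27, 149.76], [-77.06, 257.06], [2.81, 150.46], [-146.56, 146.56]. Speed limits (degrees/s): [147.25, 147.25, 180, 180, 180, 180].

INTERFACE

Orientations are given as [roll, pitch, yaw] about the fixed x, y, z axes, in that order (R = Rz(yaw) Ry(pitch) Rx(roll)).
In Python, from workcell import env gives the robot as it stands.
- The arm moves only by the shell command python3 -m pendant 'ROWS' [FORCE]. ROWS is JSON, a list of rows, each an object with "xyz": the shift along the tool's x, y, z in m, a list of three; "roll": the turn about the tool's z in degrees; "jaw": the closure, from 0 (fully open) to 1 (shut). A call has exactly 8 rows; each row is the pose to reach, as a shift and turn from the pose commanded when the call began, along the tool's axes at that moment; what a row does not reach only later rows make up. A row lasts 1/8 s, in which the tool goes at most 62.5 mm and 10.7 degrees, less where a joint would pass 70% of its speed; a pose out of reach is approached as far as the arm can. A call with a gripper value outside its range is refused whole. The fingers move at their own pace and stop on an object; FORCE is the grip in N (left out, the last holds). Time passes only in rows, so rows that repeat a pose let the fingers close, or fill a call up. It gives the time, the measured TCP pose, the force and the opening at its end, in the units of the state.
- env.state(): the state, without advancing time (a new reading comes with each control period).
- env.grab_frame(name): name is "side" or "top"; returns (picture, depth): 384x512x3 uint8, blue, green, red; 384x512 float32, mm along the optical axis (not along the pixel's ray), 0 where there is no reading.
- env.camera_params(name): a dict with "camera_matrix" (3x3 intrinsics, pixels), "D" ([k1, k2, p1, p2, k3] as OpenCV has them; the pictures are not rectified), "cam_to_world" (4x4, takes a point from camera to world coordinates). Camera axes: x right, y up, looking along -z (the intrinsics and any distortion apply to the point x, -y, -z); pixel columns grow to the right and rows downward; lengths in mm; the calibration is good to about 2 mm. A picture is of the moment at which its call begins. camera_params takes no time and is no camera call.
- env.job_done(): hands the job in, once; it reports no verdict.
The state is a dict: "time_s": time; "qpos": joint angles; "qvel": joint speeds; "effort": joint torques, N m; "ee_pos": TCP position; "ee_rot": TCP orientation; "force": force on the tool from outside, world axes, zero at the start; "torque": the same for the moment, N m; "gripper_width": finger opening in mm.
Only numpy, scipy, OpenCV 4.12 (cv2) and the standard library are available. Lean on these libraries where they do the work, as an engineer would, in place of code of your own. Each camera call takes 0.05 s, during which the arm holds its last target. There are 200 camera calls.

TASK

Take the long black barrel from the foam tray and gently lay it in the open end of the V-groove on the steel fixture, clear of the two arches, and let go of it. Then, from behind, push it gently along the groove under the arches until it is fully home and you can feel it press on the end stop's pin for a moment, with never more than 10 N on the stop. Leave it resting against the stop, let go, and do not disturb the other things.

Things in the scene. Friction and masses are not known exactly. Their poses are not given: they have to be found in the camera images.
- barrel: The long black barrel to be gauged: a plain cylinder 30 mm in diameter and 80 mm long with a bright metal band and a flat brass face at each end (both ends alike), 0.2 to 0.42 kg. Origin on its axis at mid-length; x along its axis; it may be rolled about x. It starts lying in one of the tray's three channels.
- fixture: Fixed steel V-block on a base plate 250 x 95 x 10 mm. Origin on the table below the groove's axis; x runs along the groove from its open end (x = -100 mm) to the stop end (+125 mm), z up. 90 degree V, 25 mm wide at the top; a 30 mm barrel in it has its axis at y = 0, z = 40 mm and slides with 1 to 5 N of friction. The block's top is at z = 31.5 mm, out to y = +-32 mm.
- arch (a point): Middle of the lower front edge of the first arch's bar, at x = 21, y = 0, z = 58 mm of the fixture. Both arches span the groove: bars 10 mm thick along x (21 to 31 and 49 to 59 mm), z = 58 to 65 mm, posts at y = +-18.5 to +-28.5 mm. The barrel passes under with 3 mm to spare; lay it short of here.
- stop: Fixed end stop: dark block (24 x 44 mm, black knob to z = 64 mm) on the groove's far end. Origin mid front face, on the groove's axis, at the fixture's x = 97 mm; x as the fixture's. A rigid steel pin with a flat 16 mm face sticks out along -x by 10 to 26 mm: another length each time, not measured, so feel for it. A brass feeler stands 2 mm out of the pin's face and yields at under 0.6 N.
- tray: Fixed white foam tray 150 x 240 mm, origin on the table under its centre, top at z = 33 mm. Three channels along its x, 100 x 33 mm, 8 mm deep (floor at z = 25 mm), centred at x = 0, y = -72, 0 and 72 mm; a barrel lying in one has its axis at z = 40 mm.
- short_a: Bystander: a short black barrel, 30 mm diameter, 45 mm long, otherwise like the long one, lying in another tray channel. Leave alone. Origin on its axis at mid-length, x along its axis.
- short_b: Bystander: a short black barrel, 30 mm diameter, 45 mm long, otherwise like the long one, lying in another tray channel. Leave alone. Origin on its axis at mid-length, x along its axis.
- bowl: Bystander: a small clear plastic bowl, 90 mm wide, 45 mm high, origin at the centre of its underside. Leave alone.
- brush: Bystander: a hand brush lying on the table beyond the fixture. Leave alone.

How it is judged:
By the outcome, as a careful person would: the job done as asked, in the order asked, and still so for the second after the job is handed in, with the robot touching nothing.
It also fails if it takes over 64 s, if anything falls off the work surface, if the arm or the gripper's body presses on something with over 40 N, if the wrist force passes 120 N, or if a joint passes its speed limit or range.

## Working session

There is one attempt and no reset: what is moved stays moved. The work goes in short steps, Python scripts to look and compute and a shell command to move; the robot and the scene stay as the last step left them, time stands still between calls to the robot, and variables do not carry over. Pictures are saved under pics/ and viewed, about 8 in all and at most 12, crops included, and the job is handed in when it is done.

```bash
ls; mkdir -p pics
python3 - <<'E'
from workcell import env
import cv2,numpy as np
s=env.state();print(s)
for n in("top","side"):
    p,d=env.grab_frame(n);cv2.imwrite(f"pics/{n}0.png",p);np.save(f"pics/{n}0.npy",d)
    c=env.camera_params(n);print(n,c, (d>0).mean())
E
```

```text
pics
{'time_s': 0.0, 'qpos': array([-6.68649493e+01,  1.83526246e+01,  8.97064916e+01,  8.01914134e-04,
        7.20450358e+01, -1.14604216e+00]), 'qvel': array([-0.04278488,  0.15697127, -0.01736339, -0.0173758 ,  0.0144168 ,
       -0.0163786 ]), 'effort': array([ 1.41969871e-03, -4.12458622e+01, -2.31973171e+01,  7.27877906e-02,
        4.56800626e-02, -1.73515655e-04]), 'ee_pos': array([ 236.23453518, -523.62493632,  191.20989434]), 'ee_rot': array([-1.79997155e+02,  1.04115933e-01, -6.57191525e+01]), 'force': array([ 0.72538495,  0.23665714, -0.36257446]), 'torque': array([-0.01981303, -0.04747419,  0.03281428]), 'gripper_width': 91.06754401092138}
top {'camera_matrix': array([[472.98892048,   0.        , 245.35743812],
       [  0.        , 472.98892048, 188.83312376],
       [  0.        ,   0.        ,   1.        ]]), 'D': array([0.05391865, 0.        , 0.        , 0.        , 0.        ]), 'cam_to_world': array([[-2.14346146e-02,  9.82014010e-01, -1.87587425e-01,
         4.32120244e+02],
       [-9.99695084e-01, -1.87515579e-02,  1.60660358e-02,
         2.74810863e+01],
       [ 1.22595158e-02,  1.87874596e-01,  9.82116511e-01,
         1.06607615e+03],
       [ 0.00000000e+00,  0.00000000e+00,  0.00000000e+00,
         1.00000000e+00]])} 0.9961802164713541
side {'camera_matrix': array([[477.86691691,   0.        , 259.02197552],
       [  0.        , 477.86691691, 195.87117247],
       [  0.        ,   0.        ,   1.        ]]), 'D': array([-0.01096041,  0.        ,  0.        ,  0.        ,  0.        ]), 'cam_to_world': array([[-8.01644785e-01,  3.58264307e-01, -4.78552322e-01,
         1.44817661e+02],
       [-5.97320551e-01, -5.12120208e-01,  6.17204221e-01,
         6.65079960e+02],
       [-2.39540728e-02,  7.80627683e-01,  6.24537128e-01,
         7.05653501e+02],
       [ 0.00000000e+00,  0.00000000e+00,  0.00000000e+00,
         1.00000000e+00]])} 0.9961293538411459
```

View pics/top0.png

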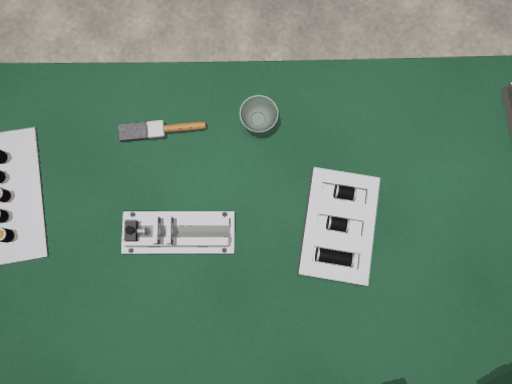

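View pics/side0.png

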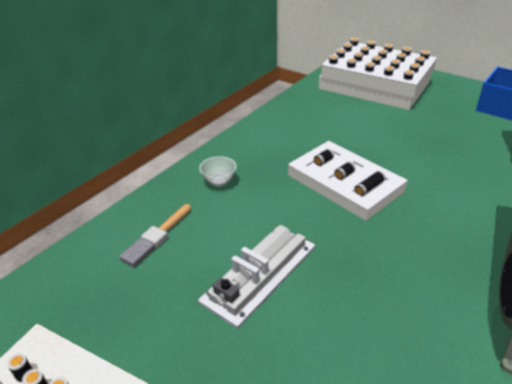

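The top view shows the long barrel at about (334,257) in the tray's bottom channel, and the fixture at (178,232) with its stop on the left (130,231) and open end on the right (234,232). So the groove's x runs roughly along world +y. Next I'll measure both.

```bash
cat > h.py <<'E'
from workcell import env
import cv2,numpy as np
def ray(n,px,z):
    c=env.camera_params(n);px=np.float64(px).reshape(-1,1,2)
    u=cv2.undistortPoints(px,c["camera_matrix"],c["D"]).reshape(-1,2)
    d=np.c_[u[:,0],-u[:,1],-np.ones(len(u))]@c["cam_to_world"][:3,:3].T
    o=c["cam_to_world"][:3,3]
    return o+d*((z-o[2])/d[:,2])[:,None]
def proj(n,P):
    c=env.camera_params(n);M=np.linalg.inv(c["cam_to_world"]);q=np.atleast_2d(P)@M[:3,:3].T+M[:3,3]
    q=q*[1,-1,-1];return cv2.projectPoints(q,np.zeros(3),np.zeros(3),c["camera_matrix"],c["D"])[0].reshape(-1,2)
def rect(n,mask,z):
    ct=max(cv2.findContours(mask.astype(np.uint8),cv2.RETR_EXTERNAL,cv2.CHAIN_APPROX_NONE)[0],key=cv2.contourArea)
    w=ray(n,ct.reshape(-1,2),z)[:,:2].astype(np.float32)
    r=cv2.minAreaRect(w);return r,cv2.boxPoints(r)
E
cat > m.py <<'E'
from h import *
import sys
for n,fx,tr in(("top",(100,200,250,265),(290,160,390,290)),("side",(190,215,330,325),(280,135,415,220))):
    p=cv2.imread(f"pics/{n}0.png");h=cv2.cvtColor(p,cv2.COLOR_BGR2HSV)
    for nm,b,z in(("fix",fx,10),("tray",tr,33)):
        m=np.zeros(p.shape[:2],bool);x0,y0,x1,y1=b;m[y0:y1,x0:x1]=(h[y0:y1,x0:x1,1]<70)&(h[y0:y1,x0:x1,2]>110)
        m=cv2.morphologyEx(m.astype(np.uint8),cv2.MORPH_CLOSE,np.ones((5,5)))
        r,bx=rect(n,m,z);print(n,nm,np.round(r[0],1),np.round(r[1],1),round(r[2],2),np.round(bx,0).tolist())
p=cv2.imread("pics/top0.png");h=cv2.cvtColor(p,cv2.COLOR_BGR2HSV)
m=np.zeros(p.shape[:2],np.uint8);m[245:270,310:360]=(h[245:270,310:360,2]<75);
r,bx=rect("top",m,40);print("barrel dark",r,bx.round(0).tolist())
cv2.imwrite("pics/c1.png",np.hstack([cv2.resize(p[200:265,110:245],None,fx=3,fy=3,interpolation=2),cv2.resize(p[240:275,300:370],None,fx=5,fy=5,interpolation=2)[:195]])) if 0 else cv2.imwrite("pics/c1.png",np.vstack([cv2.resize(p[195:270,110:250],(770,412),interpolation=2),cv2.resize(p[240:275,298:375],(385,175),interpolation=2).repeat(1,0).__class__ and np.pad(cv2.resize(p[240:275,298:375],(385,175),interpolation=2),((0,0),(0,385),(0,0)))]))
E
python3 m.py
```

```text
top fix [539.2 162.8] [250.7  93.8] 88.83 [[490.0, 38.0], [583.0, 37.0], [589.0, 287.0], [495.0, 289.0]]
top tray [ 546.3 -193.4] [155.3 242.8] 79.54 [[413.0, -248.0], [652.0, -292.0], [680.0, -139.0], [441.0, -95.0]]
side fix [546.1 161.4] [264.4 121.1] 88.86 [[483.0, 30.0], [604.0, 28.0], [609.0, 292.0], [488.0, 295.0]]
side tray [ 540.  -177.1] [188.8 265.9] 79.49 [[392.0, -246.0], [654.0, -294.0], [688.0, -109.0], [427.0, -60.0]]
barrel dark ((475.69415283203125, -179.13638305664062), (69.29420471191406, 27.462913513183594), 79.5508804321289) [[456.0, -211.0], [483.0, -216.0], [495.0, -148.0], [468.0, -143.0]]
```

View pics/c1.png

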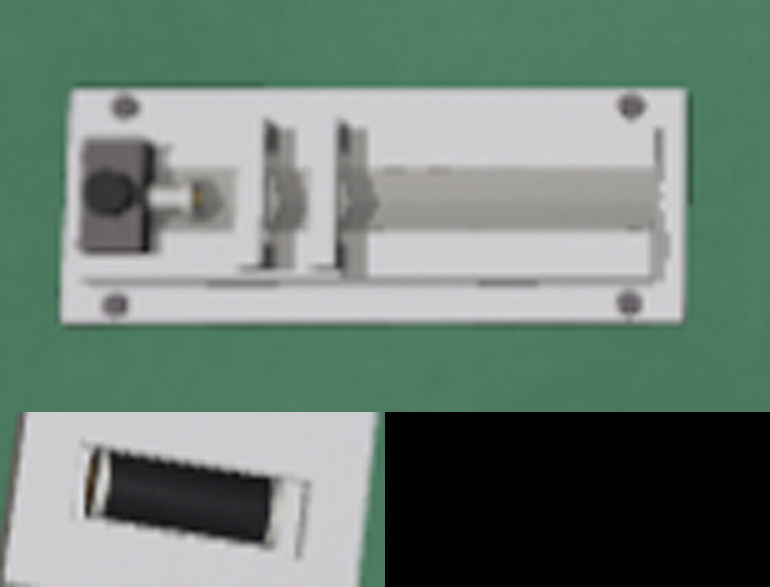

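The crop shows the groove spanning px rows about 225 to 237 and opening at px column about 229. The pin sits at (138–145, 231) with its brass feeler tip. The barrel's dark body runs from (319,256) to (352,258). I'll check the fixture model against these pixels and plan the first move.

```bash
cat >> h.py <<'E'
def plan(cur,tgt):
    "cur,tgt: x,y,z,yaw -> tool-axis shift (m) and roll (deg)"
    a=np.radians(cur[3]);d=np.subtract(tgt,cur);c,s=np.cos(a),np.sin(a)
    print("xyz",np.round([(c*d[0]+s*d[1])/1e3,(s*d[0]-c*d[1])/1e3,-d[2]/1e3],4),"roll",round(-d[3],2))
FX=np.array([539.2,162.8]);FY=88.83
def fw(x,y,z):
    a=np.radians(FY);return np.array([FX[0]+np.cos(a)*x-np.sin(a)*y,FX[1]+np.sin(a)*x+np.cos(a)*y,z])
E
python3 - <<'E'
from h import *
for nm,q in dict(open_end=(-100,0,31.5),gr_L=(-60,12.5,31.5),gr_R=(-60,-12.5,31.5),arch1top=(21,0,65),arch2top=(49,0,65),knob=(109,0,64),stopL=(97,22,50)).items():
    print(nm,proj("top",fw(*q)).round(1),proj("side",fw(*q)).round(1))
# barrel by side view dark mask
p=cv2.imread("pics/side0.png");h=cv2.cvtColor(p,cv2.COLOR_BGR2HSV)
m=np.zeros(p.shape[:2],np.uint8);m[165:200,352:390]=h[165:200,352:390,2]<75
M=cv2.moments(m,True);c=[M["m10"]/M["m00"],M["m01"]/M["m00"]];print("side dark",c,ray("side",c,40),ray("side",c,45))
plan((236.461,-524.148,192.076,-65.718),(476,-178,150,-10.3))
cv2.imwrite("pics/s1.png",cv2.resize(cv2.imread("pics/side0.png")[220:325,195:325],(742,600),interpolation=2))
E
```

```text
open_end [[222.4 230.8]] [[288.9 233.5]]
gr_L [[204.  236.6]] [[282.5 247.2]]
gr_R [[204.2 225.1]] [[272.4 242. ]]
arch1top [[164.5 229.3]] [[251.7 256.4]]
arch2top [[151.1 229.3]] [[242.1 265.3]]
knob [[122.5 229.4]] [[220.2 286.1]]
stopL [[129.3 240.4]] [[234.8 292.9]]
side dark [372.06306306306305, 180.6846846846847] [[ 474.89857661 -186.94037796   40.        ]] [[ 472.41920172 -180.54049921   45.        ]]
xyz [-0.217  -0.3607  0.0421] roll -55.42
```

View pics/s1.png

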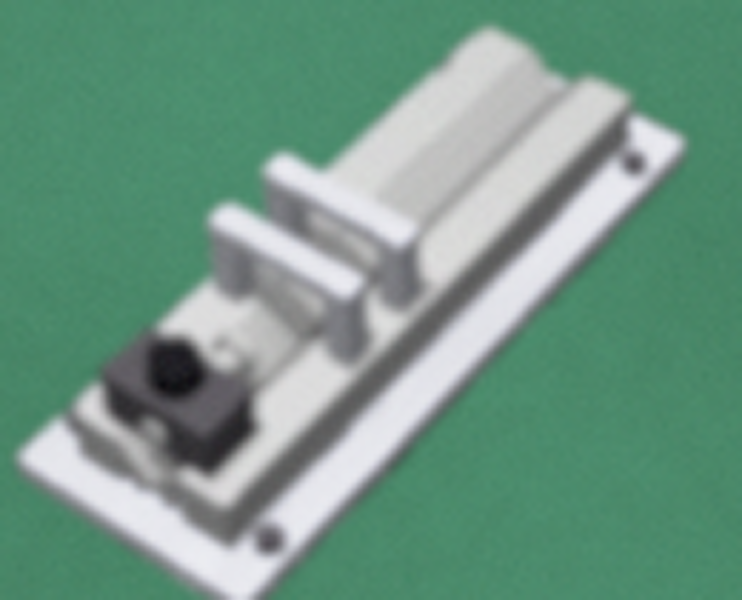

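The fixture matches sideways, but both views put the groove features 15 mm nearer the open end, so the plate isn't centred on the origin. The knob is seen at side px (225.6,280.4) against a predicted (225.6,281) after the shift. I'll use origin (538.9,147.8) and move above the barrel with the jaws partly closed.

```bash
sed -i 's/FX=np.array(.*);FY/FX=np.array([538.9,147.8]);FY/' h.py
python3 -m pendant '[{"xyz":[-0.02,-0.035,0.005],"roll":-6,"jaw":0.1},{"xyz":[-0.05,-0.085,0.01],"roll":-13,"jaw":0.3},{"xyz":[-0.085,-0.145,0.015],"roll":-21,"jaw":0.4},{"xyz":[-0.12,-0.205,0.02],"roll":-30,"jaw":0.4},{"xyz":[-0.155,-0.26,0.025],"roll":-39,"jaw":0.4},{"xyz":[-0.185,-0.31,0.03],"roll":-47,"jaw":0.4},{"xyz":[-0.208,-0.345,0.04],"roll":-53,"jaw":0.4},{"xyz":[-0.217,-0.3607,0.0421],"roll":-55.4,"jaw":0.4}]' 20
python3 -m pendant '[{"xyz":[0,0,0.005],"roll":0,"jaw":0.4},{"xyz":[0,0,0.015],"roll":0,"jaw":0.4},{"xyz":[0,0,0.025],"roll":0,"jaw":0.4},{"xyz":[0,0,0.035],"roll":0,"jaw":0.4},{"xyz":[0,0,0.045],"roll":0,"jaw":0.4},{"xyz":[0,0,0.055],"roll":0,"jaw":0.4},{"xyz":[0,0,0.06],"roll":0,"jaw":0.4},{"xyz":[0,0,0.06],"roll":0,"jaw":0.4}]'
python3 - <<'E'
from h import *
a=[cv2.resize(env.grab_frame(n)[0][y:y+100,x:x+130],(390,300),interpolation=2) for n,x,y in(("top",270,190),("side",310,110))]
cv2.imwrite("pics/g1.png",np.hstack(a)); print(env.state()["ee_rot"])
E
```

```text
time_s: 1.1
ee_pos: [476.4, -175.4, 148.9]
ee_rot: [-180.0, 0.1, -10.0]
force: [-0.2, -1.2, 0.1]
gripper_width: 54.8
time_s: 2.1
ee_pos: [475.9, -177.9, 89.6]
ee_rot: [-180.0, 0.0, -10.3]
force: [1.1, -0.3, 0.0]
gripper_width: 54.7
[ 1.79987996e+02 -3.58994932e-02 -1.03109076e+01]
```

View pics/g1.png

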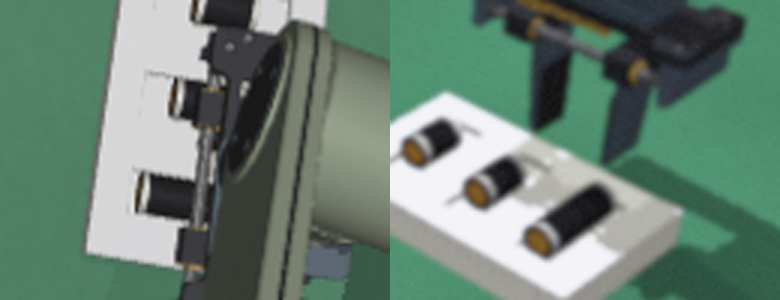

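```bash
python3 - <<'E'
from h import *
print(proj("side",[[476,-178,90]]))
E
python3 -m pendant '[{"xyz":[0,0,0.01],"roll":0,"jaw":0.4},{"xyz":[0,0,0.02],"roll":0,"jaw":0.4},{"xyz":[0,0,0.03],"roll":0,"jaw":0.4},{"xyz":[0,0,0.04],"roll":0,"jaw":0.4},{"xyz":[0,0,0.048],"roll":0,"jaw":0.4},{"xyz":[0,0,0.052],"roll":0,"jaw":0.4},{"xyz":[0,0,0.0545],"roll":0,"jaw":0.4},{"xyz":[0,0,0.0545],"roll":0,"jaw":0.4}]'
```

```text
[[372.57564887 164.51801298]]
time_s: 3.2
ee_pos: [476.1, -178.0, 35.5]
ee_rot: [180.0, -0.0, -10.3]
force: [-0.4, -0.3, 0.8]
gripper_width: 54.7
```

```bash
python3 -m pendant '[{"xyz":[0,0,0],"roll":0,"jaw":0.5},{"xyz":[0,0,0],"roll":0,"jaw":0.58},{"xyz":[0,0,0],"roll":0,"jaw":0.58},{"xyz":[0,0,0],"roll":0,"jaw":0.58},{"xyz":[0,0,0],"roll":0,"jaw":0.58},{"xyz":[0,0,0],"roll":0,"jaw":0.58},{"xyz":[0,0,0],"roll":0,"jaw":0.58},{"xyz":[0,0,0],"roll":0,"jaw":0.58}]' 20
python3 - <<'E'
from h import *
cv2.imwrite("pics/g2.png",cv2.resize(env.grab_frame("side")[0][140:215,330:420],(720,600),interpolation=2))
E
```

```text
time_s: 4.2
ee_pos: [476.1, -178.0, 35.5]
ee_rot: [180.0, -0.0, -10.3]
force: [0.4, 0.0, -0.0]
gripper_width: 38.5
```

View pics/g2.png

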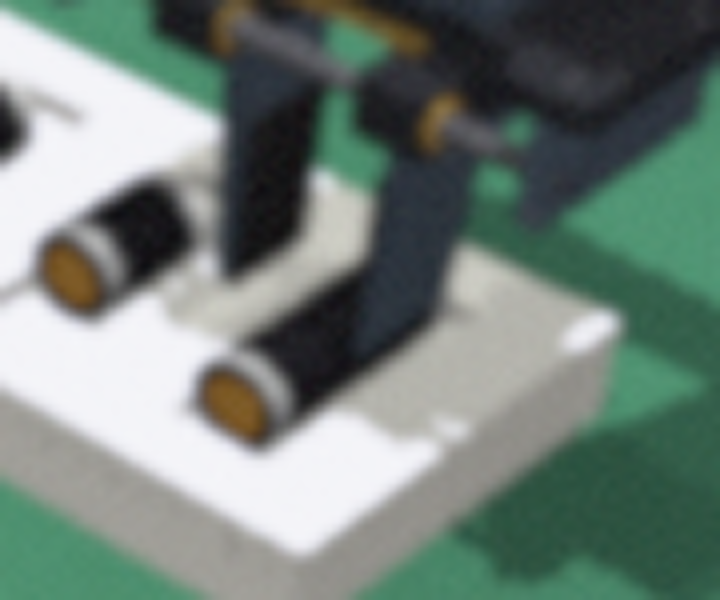

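Run:
```python
from h import *
print(ray("side",[[359.5,190.0]],40)) # brass face centre
d=np.array([np.cos(np.radians(79.7)),np.sin(np.radians(79.7)),0]);c=np.array([476.1,-178,35.5]);n=np.array([d[1],-d[0],0])
print((proj("side",[c+16*d-19*n,c-16*d-19*n])-[330,140])*8)
```

```text
[[ 482.290236   -139.26421452   40.        ]]
[[337.07573487 405.04186786]
 [404.81962881 356.57275965]]
```

Run:
```python
from h import *
d=np.array([np.cos(np.radians(79.7)),np.sin(np.radians(79.7)),0]);c=np.array([476.1,-178,0]);n=np.array([d[1],-d[0],0])
for z in(35.5,42,50):
  print(z,((proj("side",[c+s*16*d+t*n+[0,0,z] for t in(-26,-19,19,26) for s in(1,-1)])-[330,140])*8).round(0).tolist())
p=cv2.imread("pics/g2.png")
print(p[330:420:10,380].tolist());print(p[380:460:10,330].tolist())
```

```text
35.5 [[357.0, 416.0], [425.0, 367.0], [337.0, 405.0], [405.0, 357.0], [229.0, 347.0], [297.0, 301.0], [210.0, 337.0], [278.0, 291.0]]
42 [[360.0, 398.0], [428.0, 349.0], [340.0, 387.0], [408.0, 338.0], [231.0, 329.0], [300.0, 283.0], [212.0, 319.0], [280.0, 273.0]]
50 [[364.0, 375.0], [432.0, 326.0], [343.0, 364.0], [412.0, 316.0], [234.0, 307.0], [303.0, 260.0], [215.0, 296.0], [283.0, 250.0]]
[[60, 49, 44], [49, 44, 35], [40, 35, 34], [73, 75, 75], [121, 127, 126], [160, 166, 168], [170, 178, 179], [172, 179, 179], [171, 177, 178]]
[[24, 22, 22], [49, 50, 49], [102, 106, 106], [177, 176, 177], [237, 232, 231], [248, 244, 243], [248, 244, 244], [248, 244, 244]]
```

```bash
cat >> h.py <<'E'
def cloud(n,d):
    c=env.camera_params(n);v,u=np.mgrid[:384,:512];q=cv2.undistortPoints(np.stack([u,v],-1).reshape(-1,1,2).astype(float),c["camera_matrix"],c["D"]).reshape(-1,2)
    z=d.reshape(-1,1).astype(float);P=np.c_[q[:,:1]*z,-q[:,1:]*z,-z]@c["cam_to_world"][:3,:3].T+c["cam_to_world"][:3,3]
    return P.reshape(384,512,3)
E
python3 - <<'E'
from h import *
p,d=env.grab_frame("side");P=cloud("side",d)
for u in(377,380,359,362):
  print(u);[print(v,p[v,u].tolist(),P[v,u].round(0).tolist()) for v in range(164,196,2)]
E
```

```text
377
164 [73, 78, 64] [457.0, -154.0, 112.0]
166 [74, 73, 70] [456.0, -155.0, 107.0]
168 [67, 60, 58] [457.0, -157.0, 100.0]
170 [60, 52, 49] [455.0, -156.0, 97.0]
172 [58, 48, 43] [455.0, -158.0, 90.0]
174 [61, 51, 45] [454.0, -155.0, 87.0]
176 [59, 50, 42] [452.0, -153.0, 83.0]
178 [60, 51, 44] [454.0, -159.0, 74.0]
180 [59, 50, 43] [451.0, -154.0, 72.0]
182 [51, 44, 37] [455.0, -167.0, 57.0]
184 [54, 52, 51] [460.0, -181.0, 41.0]
186 [126, 131, 132] [462.0, -190.0, 28.0]
188 [168, 174, 175] [456.0, -176.0, 34.0]
190 [171, 179, 179] [454.0, -172.0, 31.0]
192 [175, 182, 182] [450.0, -162.0, 35.0]
194 [230, 227, 227] [447.0, -158.0, 32.0]
380
164 [58, 49, 39] [450.0, -153.0, 116.0]
166 [62, 50, 43] [450.0, -156.0, 109.0]
168 [60, 51, 43] [450.0, -157.0, 103.0]
170 [63, 53, 47] [450.0, -159.0, 97.0]
172 [63, 57, 49] [451.0, -162.0, 89.0]
174 [58, 49, 41] [450.0, -162.0, 84.0]
176 [61, 54, 45] [451.0, -167.0, 75.0]
178 [58, 51, 43] [451.0, -170.0, 68.0]
180 [46, 41, 35] [459.0, -193.0, 45.0]
182 [57, 57, 56] [458.0, -192.0, 40.0]
184 [133, 137, 139] [460.0, -202.0, 27.0]
186 [170, 176, 
[... 794 characters left out ...]
0, 36.0]
194 [111, 119, 134] [480.0, -135.0, 32.0]
362
164 [26, 24, 25] [498.0, -171.0, 86.0]
166 [26, 26, 25] [499.0, -175.0, 78.0]
168 [20, 20, 20] [499.0, -175.0, 73.0]
170 [20, 18, 21] [498.0, -175.0, 68.0]
172 [58, 58, 59] [498.0, -178.0, 61.0]
174 [156, 161, 163] [509.0, -206.0, 33.0]
176 [191, 199, 199] [506.0, -200.0, 32.0]
178 [174, 182, 181] [502.0, -191.0, 34.0]
180 [130, 134, 136] [487.0, -157.0, 55.0]
182 [54, 53, 53] [484.0, -150.0, 55.0]
184 [114, 114, 113] [480.0, -143.0, 56.0]
186 [166, 165, 165] [477.0, -137.0, 55.0]
188 [116, 120, 125] [475.0, -135.0, 51.0]
190 [61, 86, 109] [474.0, -135.0, 46.0]
192 [37, 74, 98] [474.0, -135.0, 41.0]
194 [48, 65, 81] [472.0, -132.0, 38.0]
```

Depth puts the fingertips near z≈60 while the TCP reads 35.5, so they sit well above the nominal tips. I'll raise and shut the jaws to see whether the tips extend as they close, which I also need to know for the push.

```bash
python3 - <<'E'
from workcell import env
print(env.grip_point_offset,[a for a in dir(env) if a[0]!='_'])
E
python3 -m pendant '[{"xyz":[0,0,-0.01],"roll":0,"jaw":0.58},{"xyz":[0,0,-0.02],"roll":0,"jaw":0.58},{"xyz":[0,0,-0.03],"roll":0,"jaw":0.58},{"xyz":[0,0,-0.04],"roll":0,"jaw":0.7},{"xyz":[0,0,-0.05],"roll":0,"jaw":1},{"xyz":[0,0,-0.06],"roll":0,"jaw":1},{"xyz":[0,0,-0.06],"roll":0,"jaw":1},{"xyz":[0,0,-0.06],"roll":0,"jaw":1}]'
cat > tip.py <<'E'
from h import *
s=env.state();c=s["ee_pos"];p,d=env.grab_frame("side");P=cloud("side",d)
q=P[np.hypot(P[...,0]-c[0],P[...,1]-c[1])<40];q=q[q[:,2]>58]
H,e=np.histogram(q[:,2],np.arange(58,160,5));print(c.round(1),s["gripper_width"],list(zip(e.astype(int).tolist(),H.tolist())))
w=q[(q[:,2]<e[np.argmax(H>8)]+25)];print("low pts mean",w.mean(0),"min/max",w.min(0),w.max(0))
u,v=proj("side",[c])[0].astype(int);cv2.imwrite("pics/tip.png",cv2.resize(p[v-60:v+30,u-60:u+60],(800,600),interpolation=2))
E
python3 tip.py
```

```text
18.8 ['Unreachable', 'camera_params', 'grab_frame', 'grip_point_offset', 'job_done', 'state']
time_s: 5.3
ee_pos: [475.8, -177.9, 95.2]
ee_rot: [-180.0, 0.0, -10.3]
force: [-0.5, -0.4, -1.1]
gripper_width: 0.6
[ 475.8 -177.9   95.2] 0.5734585197449413 [(58, 4), (63, 0), (68, 0), (73, 0), (78, 0), (83, 0), (88, 0), (93, 0), (98, 0), (103, 0), (108, 0), (113, 1), (118, 15), (123, 26), (128, 30), (133, 35), (138, 31), (143, 33), (148, 29), (153, 38)]
low pts mean [ 475.11476758 -167.99023646  129.70198193] min/max [ 464.16548611 -192.108613     58.0447018 ] [ 491.70308086 -156.62078044  142.85232178]
```

View pics/tip.png

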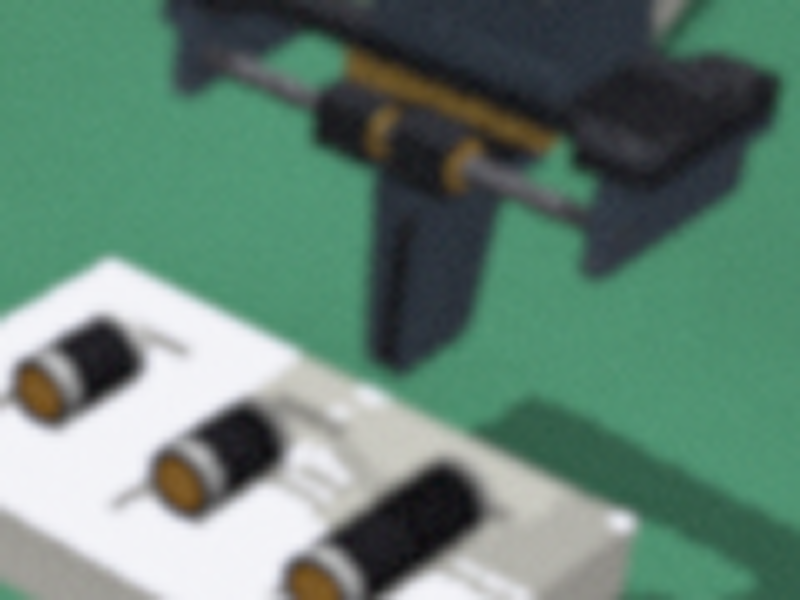

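The shut tips are also about 25 mm above the reported TCP (z≈120 against 95), so the gap is constant and I'll work from the seen tips. Next I'll open to 0.4, descend part way and measure again.

```bash
python3 -m pendant '[{"xyz":[0,0,0],"roll":0,"jaw":0.4},{"xyz":[0,0,0],"roll":0,"jaw":0.4},{"xyz":[0,0,0.01],"roll":0,"jaw":0.4},{"xyz":[0,0,0.025],"roll":0,"jaw":0.4},{"xyz":[0,0,0.045],"roll":0,"jaw":0.4},{"xyz":[0,0,0.06],"roll":0,"jaw":0.4},{"xyz":[0,0,0.07],"roll":0,"jaw":0.4},{"xyz":[0,0,0.07],"roll":0,"jaw":0.4}]'
python3 - <<'E'
from h import *
p,d=env.grab_frame("side");P=cloud("side",d);cv2.imwrite("pics/g3.png",cv2.resize(p[140:215,330:420],(720,600),interpolation=2))
for u in(356,360,380,384,388):print(u,[(v,P[v,u].round(0).astype(int).tolist(),int(p[v,u].mean())) for v in range(168,192,2)])
E
```

```text
time_s: 6.35
ee_pos: [475.5, -177.8, 24.6]
ee_rot: [-180.0, 0.1, -10.3]
force: [-0.7, 0.2, 1.0]
gripper_width: 54.8
356 [(168, [510, -169, 72], 41), (170, [509, -167, 68], 41), (172, [509, -168, 62], 34), (174, [508, -168, 57], 32), (176, [507, -167, 52], 58), (178, [512, -180, 36], 148), (180, [510, -178, 32], 180), (182, [506, -169, 34], 230), (184, [492, -139, 53], 213), (186, [491, -138, 48], 94), (188, [490, -136, 45], 73), (190, [490, -138, 38], 78)]
360 [(168, [505, -178, 69], 18), (170, [505, -181, 61], 15), (172, [504, -181, 56], 22), (174, [505, -184, 49], 73), (176, [510, -196, 33], 152), (178, [506, -189, 33], 177), (180, [502, -181, 34], 204), (182, [486, -144, 58], 130), (184, [483, -140, 56], 150), (186, [481, -136, 54], 123), (188, [481, -137, 48], 79), (190, [478, -133, 46], 86)]
380 [(168, [450, -157, 103], 99), (170, [448, -154, 101], 60), (172, [447, -152, 97], 48), (174, [447, -154, 91], 48), (176, [446, -155, 84], 51), (178, [445, -154, 80], 52), (180, [444, -153, 76], 53), (182, [444, -154, 70], 55), (184, [443, -154, 65], 53), (186, [444, -159, 56], 66), (188, [451, -181, 33], 131), (190, [448, -173, 34], 171)]
384 [(168, [439, -152, 111], 52), (170, [440, -157, 102], 52), (172, [441, -162, 93], 50), (174, [441, -162, 88], 51), (176, [440, -163, 82], 50), (178, [440, -166, 75], 50), (180, [442, -171, 66], 52), (182, [441, -173, 59], 49), (184, [441, -173, 54], 89), (186, [447, -194, 33], 157), (188, [443, -185, 34], 178), (190, [440, -178, 34], 176)]
388 [(168, [438, -172, 100], 53), (170, [438, -175, 93], 49), (172, [438, -178, 85], 51), (174, [438, -180, 78], 57), (176, [438, -183, 71], 68), (178, [439, -187, 63], 86), (180, [450, -220, 32], 107), (182, [445, -208, 36], 140), (184, [442, -203, 34], 172), (186, [440, -198, 33], 177), (188, [436, -190, 34], 178), (190, [432, -181, 36], 176)]
```

View pics/g3.png

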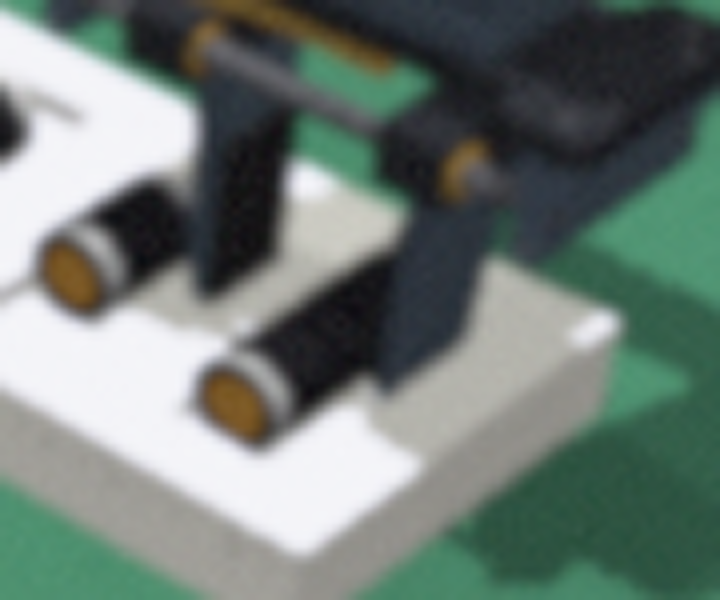

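Tips are now at z≈50 with the TCP at 24.6, so the offset is about 25, and the jaws straddle the barrel centrally. I'll descend another 12.5 mm.

```bash
python3 -m pendant '[{"xyz":[0,0,0.003],"roll":0,"jaw":0.4},{"xyz":[0,0,0.006],"roll":0,"jaw":0.4},{"xyz":[0,0,0.009],"roll":0,"jaw":0.4},{"xyz":[0,0,0.011],"roll":0,"jaw":0.4},{"xyz":[0,0,0.0125],"roll":0,"jaw":0.4},{"xyz":[0,0,0.0125],"roll":0,"jaw":0.5},{"xyz":[0,0,0.0125],"roll":0,"jaw":0.55},{"xyz":[0,0,0.0125],"roll":0,"jaw":0.6}]' 12
python3 - <<'E'
from h import *
p,d=env.grab_frame("side");P=cloud("side",d)
for u in(362,378,381,384):print(u,[(v,P[v,u].round(0).astype(int).tolist(),int(p[v,u].mean())) for v in range(172,196,2)])
E
```

```text
time_s: 7.4
ee_pos: [476.1, -178.1, 13.0]
ee_rot: [180.0, -0.0, -10.3]
force: [0.5, -0.0, -0.1]
gripper_width: 36.9
362 [(172, [497, -176, 62], 21), (174, [497, -176, 57], 23), (176, [497, -177, 50], 26), (178, [497, -178, 44], 21), (180, [489, -161, 52], 24), (182, [482, -147, 58], 36), (184, [479, -142, 57], 113), (186, [478, -140, 53], 166), (188, [476, -136, 51], 121), (190, [476, -138, 44], 83), (192, [474, -136, 40], 69), (194, [472, -133, 37], 63)]
378 [(172, [452, -156, 92], 50), (174, [452, -157, 87], 51), (176, [451, -156, 82], 52), (178, [451, -157, 76], 51), (180, [451, -159, 69], 52), (182, [453, -167, 58], 53), (184, [451, -163, 56], 51), (186, [452, -168, 47], 54), (188, [454, -175, 36], 108), (190, [453, -174, 31], 165), (192, [448, -164, 33], 178), (194, [444, -155, 36], 178)]
381 [(172, [448, -163, 90], 51), (174, [449, -166, 83], 48), (176, [449, -169, 75], 51), (178, [449, -171, 68], 53), (180, [450, -175, 60], 52), (182, [450, -176, 54], 51), (184, [449, -176, 48], 54), (186, [451, -186, 35], 107), (188, [448, -180, 35], 169), (190, [445, -172, 36], 178), (192, [442, -167, 34], 178), (194, [439, -161, 34], 178)]
384 [(172, [447, -176, 83], 52), (174, [447, -181, 74], 51), (176, [447, -181, 69], 58), (178, [447, -185, 60], 63), (180, [447, -187, 54], 93), (182, [453, -206, 34], 117), (184, [450, -200, 33], 149), (186, [447, -194, 32], 171), (188, [444, -186, 33], 176), (190, [440, -178, 34], 178), (192, [436, -169, 36], 186), (194, [434, -164, 35], 214)]
```

```bash
python3 -m pendant '[{"xyz":[0,0,0.001],"roll":0,"jaw":0.6},{"xyz":[0,0,0.002],"roll":0,"jaw":0.6},{"xyz":[0,0,0.003],"roll":0,"jaw":0.6},{"xyz":[0,0,0.004],"roll":0,"jaw":0.6},{"xyz":[0,0,0.004],"roll":0,"jaw":0.63},{"xyz":[0,0,0.004],"roll":0,"jaw":0.65},{"xyz":[0,0,0.004],"roll":0,"jaw":0.7},{"xyz":[0,0,0.004],"roll":0,"jaw":0.75}]' 12
```

```text
time_s: 8.45
ee_pos: [476.8, -178.3, 11.3]
ee_rot: [180.0, -0.1, -10.3]
force: [-3.5, 1.9, 18.6]
gripper_width: 29.3
```

The tips touched the tray top at TCP z≈11 (19 N), so the tip offset is about 22 mm. The barrel is gripped at 29.3 mm wide, so I'll lift.

```bash
python3 -m pendant '[{"xyz":[0,0,-0.003],"roll":0,"jaw":0.75},{"xyz":[0,0,-0.004],"roll":0,"jaw":0.8},{"xyz":[0,0,-0.008],"roll":0,"jaw":0.8},{"xyz":[0,0,-0.016],"roll":0,"jaw":0.8},{"xyz":[0,0,-0.03],"roll":0,"jaw":0.8},{"xyz":[0,0,-0.05],"roll":0,"jaw":0.8},{"xyz":[0,0,-0.07],"roll":0,"jaw":0.8},{"xyz":[0,0,-0.08],"roll":0,"jaw":0.8}]' 20
python3 - <<'E'
from h import *
s=env.state();print(s["force"])
p,d=env.grab_frame("side");cv2.imwrite("pics/l1.png",cv2.resize(p[100:220,310:440],(650,600),interpolation=2))
print(fw(-50,0,0),fw(-50,0,0)); plan((476,-178,89,-10.3),(*fw(-50,0,0)[:2],100,-1.17))
E
```

```text
time_s: 9.45
ee_pos: [476.8, -178.3, 90.8]
ee_rot: [180.0, -0.2, -10.3]
force: [0.1, -0.3, -3.1]
gripper_width: 29.7
[ 0.10607571 -0.25245628 -3.13196886]
[537.87905335  97.81042441   0.        ] [537.87905335  97.81042441   0.        ]
xyz [ 0.0116 -0.2824 -0.011 ] roll -9.13
```

View pics/l1.png

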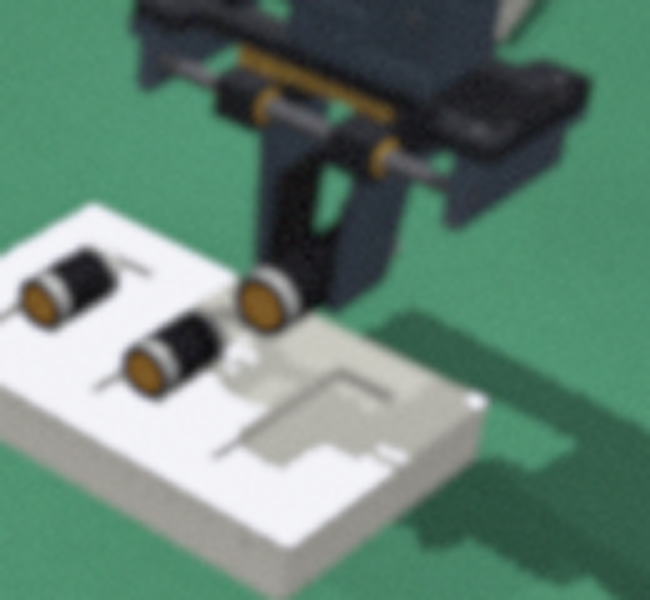

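The barrel is held level between the fingers and the bystanders are undisturbed. It reads 3.1 N, about 0.32 kg. Moving over the groove's open end.

```bash
python3 -m pendant '[{"xyz":[0.001,-0.015,-0.003],"roll":-1,"jaw":0.8},{"xyz":[0.002,-0.05,-0.006],"roll":-2,"jaw":0.8},{"xyz":[0.004,-0.095,-0.009],"roll":-3.5,"jaw":0.8},{"xyz":[0.006,-0.145,-0.011],"roll":-5,"jaw":0.8},{"xyz":[0.008,-0.195,-0.011],"roll":-6.5,"jaw":0.8},{"xyz":[0.01,-0.24,-0.011],"roll":-8,"jaw":0.8},{"xyz":[0.0115,-0.27,-0.011],"roll":-9,"jaw":0.8},{"xyz":[0.0115,-0.2825,-0.011],"roll":-9.1,"jaw":0.8}]'
python3 -m pendant '[{"xyz":[0,0,0],"roll":0,"jaw":0.8},{"xyz":[0,0,0.006],"roll":0,"jaw":0.8},{"xyz":[0,0,0.015],"roll":0,"jaw":0.8},{"xyz":[0,0,0.025],"roll":0,"jaw":0.8},{"xyz":[0,0,0.035],"roll":0,"jaw":0.8},{"xyz":[0,0,0.045],"roll":0,"jaw":0.8},{"xyz":[0,0,0.05],"roll":0,"jaw":0.8},{"xyz":[0,0,0.05],"roll":0,"jaw":0.8}]'
python3 - <<'E'
from h import *
s=env.state();print(s["ee_pos"],s["ee_rot"],s["force"])
a=[cv2.resize(env.grab_frame(n)[0][y:y+100,x:x+130],(390,300),interpolation=2) for n,x,y in(("top",110,180),("side",200,190))]
cv2.imwrite("pics/p1.png",np.hstack(a))
p,d=env.grab_frame("side");P=cloud("side",d);np.save("pics/p1.npy",P)
h=cv2.cvtColor(p,cv2.COLOR_BGR2HSV);m=cv2.inRange(h,(8,110,50),(25,255,255))
for x in range(1,(r:=cv2.connectedComponentsWithStats(m))[0]):
    if r[2][x][4]>8: 
        q=P[r[1]==x];print("brass",r[3][x].round(1),r[2][x][4],np.median(q,0).round(1))
for n,z in(("fix",0),):
    print("groove axis at y:",[ (yf,fw(yf,0,40).round(1).tolist()) for yf in(-90,-50,-10)])
E
```

```text
time_s: 10.5
ee_pos: [537.3, 100.0, 99.1]
ee_rot: [180.0, 0.1, -1.1]
force: [-0.2, 0.1, -2.9]
gripper_width: 29.7
time_s: 11.5
ee_pos: [537.7, 97.8, 49.5]
ee_rot: [180.0, 0.0, -1.2]
force: [0.7, 0.6, -3.2]
gripper_width: 29.8
[537.6997241   97.84191925  49.46004851] [ 1.79985463e+02  4.88736405e-02 -1.21354624e+00] [ 0.73979734  0.62082932 -3.17238303]
brass [112.3 174.3] 4033 [1931.  -398.3 -696.2]
brass [317.3 160.4] 32 [ 621.1 -186.3   39.7]
brass [338.4 174.2] 33 [ 551.1 -164.2   40.6]
brass [270.6 190.8] 122 [544.9 121.2 179.3]
brass [259.2 195.5] 13 [557.3 133.2 168.6]
brass [286. 207.] 25 [499.3 132.7 169.1]
brass [175.7 217.1] 246 [777.  150.1  18.5]
brass [265.2 237.2] 56 [540.5 139.3  79.1]
brass [ 15.9 360.5] 76 [717.1 563.9  44.8]
brass [ 32.  376.6] 83 [671.7 565.2  44.8]
brass [ 57.9 382.2] 25 [631.2 546.6  44.8]
groove axis at y: [(-90, [537.1, 57.8, 40.0]), (-50, [537.9, 97.8, 40.0]), (-10, [538.7, 137.8, 40.0])]
```

View pics/p1.png

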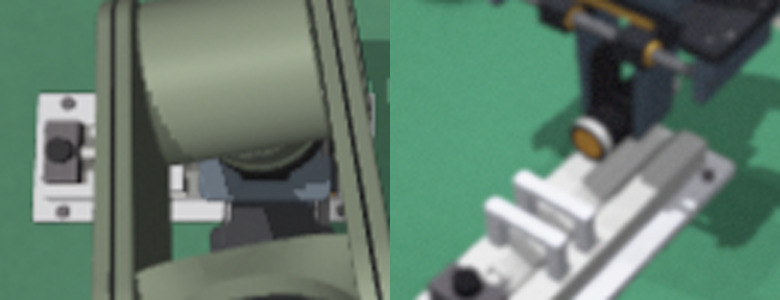

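The side view shows the brass end face at (265,237), above the groove and well short of the first arch. The depth reading puts it at (540.5,139.3,79), about 2 mm of lateral uncertainty. I'll lower slowly and use the lateral force to centre.

```bash
python3 -m pendant '[{"xyz":[0,0,0.005],"roll":0,"jaw":0.8},{"xyz":[0,0,0.01],"roll":0,"jaw":0.8},{"xyz":[0,0,0.016],"roll":0,"jaw":0.8},{"xyz":[0,0,0.022],"roll":0,"jaw":0.8},{"xyz":[0,0,0.027],"roll":0,"jaw":0.8},{"xyz":[0,0,0.031],"roll":0,"jaw":0.8},{"xyz":[0,0,0.034],"roll":0,"jaw":0.8},{"xyz":[0,0,0.034],"roll":0,"jaw":0.8}]'
python3 -m pendant '[{"xyz":[0,0,0.0003],"roll":0,"jaw":0.8},{"xyz":[0,0,0.0005],"roll":0,"jaw":0.8},{"xyz":[0,0,0.0008],"roll":0,"jaw":0.8},{"xyz":[0,0,0.001],"roll":0,"jaw":0.8},{"xyz":[0,0,0.0013],"roll":0,"jaw":0.8},{"xyz":[0,0,0.0015],"roll":0,"jaw":0.8},{"xyz":[0,0,0.0015],"roll":0,"jaw":0.8},{"xyz":[0,0,0.0015],"roll":0,"jaw":0.8}]'
```

```text
time_s: 12.65
ee_pos: [537.8, 97.8, 15.7]
ee_rot: [180.0, 0.0, -1.2]
force: [0.2, -0.0, -2.9]
gripper_width: 29.6
time_s: 13.65
ee_pos: [537.9, 97.8, 14.4]
ee_rot: [180.0, -0.0, -1.2]
force: [-0.3, 0.2, -3.4]
gripper_width: 29.9
```

```bash
python3 -m pendant '[{"xyz":[0,0,0.0003],"roll":0,"jaw":0.8},{"xyz":[0,0,0.0005],"roll":0,"jaw":0.8},{"xyz":[0,0,0.0008],"roll":0,"jaw":0.8},{"xyz":[0,0,0.001],"roll":0,"jaw":0.8},{"xyz":[0,0,0.0013],"roll":0,"jaw":0.8},{"xyz":[0,0,0.0015],"roll":0,"jaw":0.8},{"xyz":[0,0,0.0015],"roll":0,"jaw":0.8},{"xyz":[0,0,0.0015],"roll":0,"jaw":0.8}]'
python3 -m pendant '[{"xyz":[0,0,0.0001],"roll":0,"jaw":0.8},{"xyz":[0,0,0.0003],"roll":0,"jaw":0.8},{"xyz":[0,0,0.0005],"roll":0,"jaw":0.8},{"xyz":[0,0,0.0006],"roll":0,"jaw":0.8},{"xyz":[0,0,0.0008],"roll":0,"jaw":0.8},{"xyz":[0,0,0.001],"roll":0,"jaw":0.8},{"xyz":[0,0,0.001],"roll":0,"jaw":0.8},{"xyz":[0,0,0.001],"roll":0,"jaw":0.8}]'
```

```text
time_s: 14.65
ee_pos: [537.8, 97.8, 13.0]
ee_rot: [180.0, 0.0, -1.2]
force: [-0.9, -0.5, -2.1]
gripper_width: 29.9
time_s: 15.65
ee_pos: [537.9, 97.9, 12.9]
ee_rot: [180.0, -0.0, -1.2]
force: [-3.3, -0.5, 8.5]
gripper_width: 29.1
```

Contact came at z 12.9 with fx −3.3 N. The groove pushes the barrel toward −x, which agrees with the camera, so I'll ease up, shift −1.5 mm and press down again lightly.

```bash
python3 -m pendant '[{"xyz":[0,0,-0.001],"roll":0,"jaw":0.8},{"xyz":[-0.0005,0,-0.001],"roll":0,"jaw":0.8},{"xyz":[-0.001,0,-0.001],"roll":0,"jaw":0.8},{"xyz":[-0.0015,0,-0.001],"roll":0,"jaw":0.8},{"xyz":[-0.0015,0,-0.0007],"roll":0,"jaw":0.8},{"xyz":[-0.0015,0,-0.0003],"roll":0,"jaw":0.8},{"xyz":[-0.0015,0,0],"roll":0,"jaw":0.8},{"xyz":[-0.0015,0,0],"roll":0,"jaw":0.8}]'
python3 -m pendant '[{"xyz":[0,0,0.0001],"roll":0,"jaw":0.8},{"xyz":[0,0,0.0002],"roll":0,"jaw":0.8},{"xyz":[0,0,0.0003],"roll":0,"jaw":0.8},{"xyz":[0,0,0.0004],"roll":0,"jaw":0.8},{"xyz":[0,0,0.0005],"roll":0,"jaw":0.8},{"xyz":[0,0,0.0005],"roll":0,"jaw":0.8},{"xyz":[0,0,0.0005],"roll":0,"jaw":0.8},{"xyz":[0,0,0.0005],"roll":0,"jaw":0.8}]'
```

```text
time_s: 16.65
ee_pos: [536.4, 97.9, 11.9]
ee_rot: [180.0, -0.0, -1.2]
force: [-0.5, -0.4, -2.6]
gripper_width: 29.7
time_s: 17.65
ee_pos: [536.4, 97.9, 11.5]
ee_rot: [180.0, 0.0, -1.2]
force: [-0.7, -0.6, -0.7]
gripper_width: 29.9
```

The barrel is nearly seated (weight mostly taken, little lateral force). I'll go down 0.4 mm, then open.

```bash
python3 -m pendant '[{"xyz":[0,0,0.0002],"roll":0,"jaw":0.8},{"xyz":[0,0,0.0004],"roll":0,"jaw":0.8},{"xyz":[0,0,0.0004],"roll":0,"jaw":0.8},{"xyz":[0,0,0.0004],"roll":0,"jaw":0.65},{"xyz":[0,0,0.0004],"roll":0,"jaw":0.62},{"xyz":[0,0,0.0004],"roll":0,"jaw":0.58},{"xyz":[0,0,0.0004],"roll":0,"jaw":0.5},{"xyz":[0,0,0.0004],"roll":0,"jaw":0.45}]'
python3 -m pendant '[{"xyz":[0,0,0],"roll":0,"jaw":0.45},{"xyz":[0,0,0],"roll":0,"jaw":0.45},{"xyz":[0,0,-0.003],"roll":0,"jaw":0.45},{"xyz":[0,0,-0.01],"roll":0,"jaw":0.45},{"xyz":[0,0,-0.02],"roll":0,"jaw":0.45},{"xyz":[0,0,-0.035],"roll":0,"jaw":0.45},{"xyz":[0,0,-0.05],"roll":0,"jaw":0.45},{"xyz":[0,0,-0.06],"roll":0,"jaw":0.45}]'
python3 - <<'E'
from h import *
p,d=env.grab_frame("side");P=cloud("side",d)
h=cv2.cvtColor(p,cv2.COLOR_BGR2HSV);m=cv2.inRange(h,(8,110,50),(25,255,255));m[:,:230]=0;m[:,330:]=0;m[:230]=0
r=cv2.connectedComponentsWithStats(m)
for x in range(1,r[0]): print(r[3][x],r[2][x],np.median(P[r[1]==x],0),ray("side",r[3][x],40))
cv2.imwrite("pics/p2.png",cv2.resize(p[190:310,200:340],(700,600),interpolation=2))
E
```

```text
time_s: 18.65
ee_pos: [536.5, 97.9, 11.0]
ee_rot: [180.0, -0.0, -1.2]
force: [-0.4, 0.2, -0.2]
gripper_width: 49.8
time_s: 19.65
ee_pos: [537.0, 98.0, 72.6]
ee_rot: [-180.0, -0.1, -1.2]
force: [0.4, 0.8, -0.7]
gripper_width: 49.7
[266.54347826 252.36956522] [263 248   9   9  46] [538.58735053 139.11023288  39.04508694] [[537.9309997  139.72977091  40.        ]]
```

View pics/p2.png

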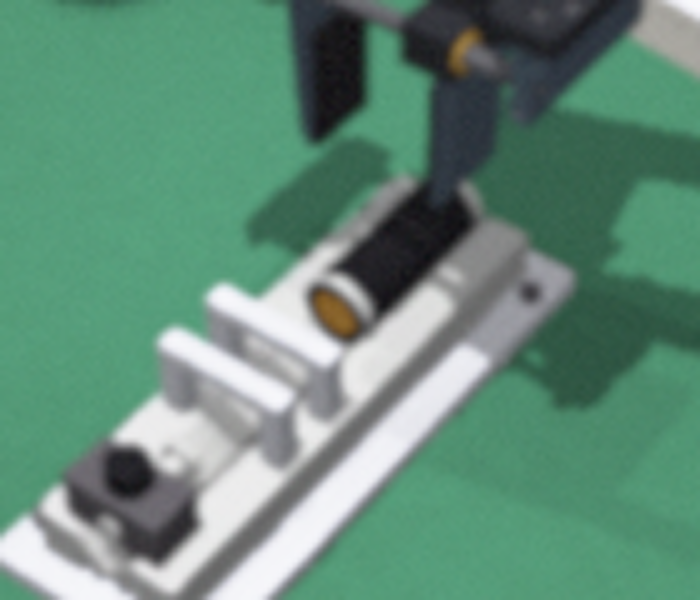

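The barrel lies in the groove with its front face at y≈139, short of the arches, and it's released. Next I'll estimate the pin length from the first pictures and move behind the barrel.

```bash
python3 - <<'E'
from h import *
# intensity profile along the pin's top line z=48, top camera; and side view pin
t=cv2.imread("pics/top0.png").astype(float).mean(2);s=cv2.imread("pics/side0.png").astype(float).mean(2)
X=np.arange(60,102,1.5)
for n,im in(("top",t),("side",s)):
    uv=proj(n,np.array([fw(x,0,48) for x in X])).astype(np.float32)
    v=cv2.remap(im.astype(np.float32),uv[:,:1],uv[:,1:],cv2.INTER_LINEAR).ravel();print(n,list(zip(X.tolist(),v.round().astype(int).tolist())))
P=cloud("top",np.load("pics/top0.npy"));Q=cloud("side",np.load("pics/side0.npy"));a=np.radians(FY)
for nm,C in(("top",P),("side",Q)):
    q=C.reshape(-1,3);dx=q[:,:2]-FX;xf=dx@[np.cos(a),np.sin(a)];yf=dx@[-np.sin(a),np.cos(a)]
    k=(abs(yf)<7)&(q[:,2]>42)&(xf>61)&(xf<96);print(nm,sorted(np.c_[xf,q[:,2]][k].round(0).astype(int).tolist()))
E
python3 -m pendant '[{"xyz":[0,0.003,0],"roll":0,"jaw":0.6},{"xyz":[0,0.012,0],"roll":0,"jaw":0.8},{"xyz":[0,0.025,0],"roll":0,"jaw":1},{"xyz":[0,0.038,0],"roll":0,"jaw":1},{"xyz":[0,0.05,0],"roll":0,"jaw":1},{"xyz":[0,0.062,0],"roll":0,"jaw":1},{"xyz":[0,0.07,0],"roll":0,"jaw":1},{"xyz":[0,0.07,0],"roll":0,"jaw":1}]' 20
```

```text
top [(60.0, 205), (61.5, 204), (63.0, 198), (64.5, 181), (66.0, 166), (67.5, 156), (69.0, 146), (70.5, 134), (72.0, 121), (73.5, 115), (75.0, 112), (76.5, 108), (78.0, 101), (79.5, 99), (81.0, 127), (82.5, 171), (84.0, 193), (85.5, 197), (87.0, 195), (88.5, 194), (90.0, 194), (91.5, 194), (93.0, 194), (94.5, 194), (96.0, 177), (97.5, 146), (99.0, 92), (100.5, 66)]
side [(60.0, 141), (61.5, 138), (63.0, 136), (64.5, 133), (66.0, 137), (67.5, 148), (69.0, 164), (70.5, 179), (72.0, 188), (73.5, 193), (75.0, 197), (76.5, 200), (78.0, 200), (79.5, 200), (81.0, 203), (82.5, 206), (84.0, 201), (85.5, 191), (87.0, 179), (88.5, 170), (90.0, 172), (91.5, 179), (93.0, 185), (94.5, 180), (96.0, 158), (97.5, 123), (99.0, 84), (100.5, 54)]
top [[79, 43], [80, 46], [80, 48], [81, 44], [81, 45], [81, 46], [82, 46], [83, 45], [83, 45], [83, 46], [83, 47], [83, 47], [83, 48], [84, 47], [84, 49], [85, 45], [85, 48], [86, 43], [87, 45], [87, 45], [88, 43], [89, 44], [89, 45], [89, 45], [89, 46], [91, 45], [91, 46], [93, 45], [93, 48], [94, 43], [94, 44], [96, 45]]
side [[61, 60], [61, 62], [61, 63], [61, 67], [61, 67], [62, 60], [62, 61], [62, 64], [62, 64], [62, 65], [62, 66], [62, 66], [62, 68], [63, 66], [63, 68], [82, 49], [83, 48], [83, 48], [84, 47], [84, 48], [85, 43], [85, 44], [85, 45], [85, 49], [85, 49], [85, 49], [86, 43], [86, 47], [86, 48], [86, 49], [87, 42], [87, 46], [87, 47], [87, 47], [87, 48], [88, 44], [88, 46], [88, 47], [89, 45], [89, 46], [90, 42], [90, 45], [90, 46], [91, 44], [91, 45], [91, 45], [92, 44], [92, 44], [93, 45], [94, 47]]
time_s: 20.7
ee_pos: [535.0, 27.3, 71.1]
ee_rot: [-180.0, -0.0, -1.3]
force: [-0.6, 0.4, 0.0]
gripper_width: 0.5
```

The pin face is at fixture x≈81–82 (pin about 15–16 mm), so home should come at TCP y≈133±3. Now lowering behind the barrel.

```bash
python3 -m pendant '[{"xyz":[0,0,0.006],"roll":0,"jaw":1},{"xyz":[0,0,0.015],"roll":0,"jaw":1},{"xyz":[0,0,0.025],"roll":0,"jaw":1},{"xyz":[0,0,0.035],"roll":0,"jaw":1},{"xyz":[0,0,0.045],"roll":0,"jaw":1},{"xyz":[0,0,0.052],"roll":0,"jaw":1},{"xyz":[0,0,0.0565],"roll":0,"jaw":1},{"xyz":[0,0,0.0565],"roll":0,"jaw":1}]'
python3 -m pendant '[{"xyz":[0,-0.001,0],"roll":0,"jaw":1},{"xyz":[0,-0.003,0],"roll":0,"jaw":1},{"xyz":[0,-0.005,0],"roll":0,"jaw":1},{"xyz":[0,-0.007,0],"roll":0,"jaw":1},{"xyz":[0,-0.0085,0],"roll":0,"jaw":1},{"xyz":[0,-0.01,0],"roll":0,"jaw":1},{"xyz":[0,-0.011,0],"roll":0,"jaw":1},{"xyz":[0,-0.012,0],"roll":0,"jaw":1}]'
```

```text
time_s: 21.7
ee_pos: [534.8, 27.9, 14.3]
ee_rot: [180.0, 0.0, -1.2]
force: [-1.2, 0.0, -0.2]
gripper_width: 0.6
time_s: 22.7
ee_pos: [535.2, 39.9, 14.5]
ee_rot: [180.0, 0.0, -1.2]
force: [-0.2, -0.4, -0.5]
gripper_width: 0.2
```

```bash
python3 -m pendant '[{"xyz":[0,-0.001,0],"roll":0,"jaw":1},{"xyz":[0,-0.002,0],"roll":0,"jaw":1},{"xyz":[0,-0.003,0],"roll":0,"jaw":1},{"xyz":[0,-0.004,0],"roll":0,"jaw":1},{"xyz":[0,-0.005,0],"roll":0,"jaw":1},{"xyz":[0,-0.006,0],"roll":0,"jaw":1},{"xyz":[0,-0.007,0],"roll":0,"jaw":1},{"xyz":[0,-0.008,0],"roll":0,"jaw":1}]'
python3 -m pendant '[{"xyz":[0,-0.001,0],"roll":0,"jaw":1},{"xyz":[0,-0.002,0],"roll":0,"jaw":1},{"xyz":[0,-0.003,0],"roll":0,"jaw":1},{"xyz":[0,-0.0045,0],"roll":0,"jaw":1},{"xyz":[0,-0.006,0],"roll":0,"jaw":1},{"xyz":[0,-0.0075,0],"roll":0,"jaw":1},{"xyz":[0,-0.009,0],"roll":0,"jaw":1},{"xyz":[0,-0.01,0],"roll":0,"jaw":1}]'
```

```text
time_s: 23.7
ee_pos: [535.4, 47.9, 14.5]
ee_rot: [180.0, -0.0, -1.2]
force: [0.4, -1.8, 1.2]
gripper_width: 0.3
time_s: 24.7
ee_pos: [535.6, 58.0, 14.5]
ee_rot: [180.0, 0.0, -1.2]
force: [0.2, -2.5, 0.8]
gripper_width: 0.1
```

It's sliding at about 2 N. I'll continue at 25 mm/s and check with the camera.

```bash
cat > b.py <<'E'
from h import *
p,d=env.grab_frame("side");P=cloud("side",d);s=env.state();print(s["ee_pos"].round(1),s["force"].round(1))
h=cv2.cvtColor(p,cv2.COLOR_BGR2HSV);m=cv2.inRange(h,(8,90,40),(25,255,255));m[:,:225]=0;m[:,330:]=0;m[:238]=0
r=cv2.connectedComponentsWithStats(m)
for x in range(1,r[0]): print(r[3][x].round(1),r[2][x][4],"depth",np.median(P[r[1]==x],0).round(1),"ray z40",ray("side",r[3][x],40).round(1))
E
python3 -m pendant '[{"xyz":[0,-0.002,0],"roll":0,"jaw":1},{"xyz":[0,-0.005,0],"roll":0,"jaw":1},{"xyz":[0,-0.008,0],"roll":0,"jaw":1},{"xyz":[0,-0.011,0],"roll":0,"jaw":1},{"xyz":[0,-0.014,0],"roll":0,"jaw":1},{"xyz":[0,-0.017,0],"roll":0,"jaw":1},{"xyz":[0,-0.02,0],"roll":0,"jaw":1},{"xyz":[0,-0.023,0],"roll":0,"jaw":1}]'
python3 b.py
python3 -m pendant '[{"xyz":[0,-0.003,0],"roll":0,"jaw":1},{"xyz":[0,-0.006,0],"roll":0,"jaw":1},{"xyz":[0,-0.009,0],"roll":0,"jaw":1},{"xyz":[0,-0.012,0],"roll":0,"jaw":1},{"xyz":[0,-0.015,0],"roll":0,"jaw":1},{"xyz":[0,-0.018,0],"roll":0,"jaw":1},{"xyz":[0,-0.021,0],"roll":0,"jaw":1},{"xyz":[0,-0.024,0],"roll":0,"jaw":1}]'
python3 b.py
```

```text
time_s: 25.7
ee_pos: [536.0, 81.1, 14.5]
ee_rot: [180.0, 0.0, -1.2]
force: [-0.7, -3.5, 0.6]
gripper_width: 0.4
[536.   81.4  14.5] [-0.5 -1.9  0.7]
[254.2 262.6] 32 depth [538.3 178.   43.1] ray z40 [[541.1 175.2  40. ]]
time_s: 26.75
ee_pos: [536.5, 105.1, 14.5]
ee_rot: [180.0, 0.0, -1.2]
force: [-1.5, -2.1, 1.2]
gripper_width: 0.4
[536.5 105.4  14.5] [-0.9 -2.4  1.1]
[246.1 272.4] 39 depth [540.2 201.8  36.9] ray z40 [[538.4 203.9  40. ]]
```

The front face is at y≈202 and tracking the tool. The pin is expected at y≈229±3. I'll approach to TCP y≈126, then take fine steps.

```bash
python3 -m pendant '[{"xyz":[0,-0.003,0],"roll":0,"jaw":1},{"xyz":[0,-0.006,0],"roll":0,"jaw":1},{"xyz":[0,-0.009,0],"roll":0,"jaw":1},{"xyz":[0,-0.012,0],"roll":0,"jaw":1},{"xyz":[0,-0.0145,0],"roll":0,"jaw":1},{"xyz":[0,-0.017,0],"roll":0,"jaw":1},{"xyz":[0,-0.019,0],"roll":0,"jaw":1},{"xyz":[0,-0.0205,0],"roll":0,"jaw":1}]'
python3 b.py
python3 -m pendant '[{"xyz":[0,-0.0002,0],"roll":0,"jaw":1},{"xyz":[0,-0.0004,0],"roll":0,"jaw":1},{"xyz":[0,-0.0006,0],"roll":0,"jaw":1},{"xyz":[0,-0.0008,0],"roll":0,"jaw":1},{"xyz":[0,-0.0009,0],"roll":0,"jaw":1},{"xyz":[0,-0.001,0],"roll":0,"jaw":1},{"xyz":[0,-0.001,0],"roll":0,"jaw":1},{"xyz":[0,-0.001,0],"roll":0,"jaw":1}]'
```

```text
time_s: 27.8
ee_pos: [536.9, 125.5, 14.5]
ee_rot: [180.0, 0.0, -1.2]
force: [-1.1, -3.3, 2.0]
gripper_width: 0.5
[537.  125.6  14.5] [-1.4 -1.9  0.7]
[239.7 278.1] 41 depth [538.3 222.3  41.3] ray z40 [[539.3 221.7  40. ]]
time_s: 28.85
ee_pos: [537.0, 126.3, 14.5]
ee_rot: [180.0, 0.0, -1.2]
force: [-2.2, -4.0, 0.9]
gripper_width: 0.7
```

```bash
python3 -m pendant '[{"xyz":[0,-0.0001,0],"roll":0,"jaw":1},{"xyz":[0,-0.0002,0],"roll":0,"jaw":1},{"xyz":[0,-0.0003,0],"roll":0,"jaw":1},{"xyz":[0,-0.0004,0],"roll":0,"jaw":1},{"xyz":[0,-0.0005,0],"roll":0,"jaw":1},{"xyz":[0,-0.0006,0],"roll":0,"jaw":1},{"xyz":[0,-0.0007,0],"roll":0,"jaw":1},{"xyz":[0,-0.0008,0],"roll":0,"jaw":1}]'
python3 b.py
```

```text
time_s: 29.85
ee_pos: [537.0, 127.2, 14.5]
ee_rot: [180.0, 0.0, -1.2]
force: [-2.0, -4.2, 1.8]
gripper_width: 0.3
[537.  127.2  14.5] [-1.9 -4.2  1.8]
[239.6 278.7] 34 depth [537.5 223.9  41.6] ray z40 [[538.7 222.9  40. ]]
```

```bash
python3 -m pendant '[{"xyz":[0,-0.0001,0],"roll":0,"jaw":1},{"xyz":[0,-0.0002,0],"roll":0,"jaw":1},{"xyz":[0,-0.0003,0],"roll":0,"jaw":1},{"xyz":[0,-0.0004,0],"roll":0,"jaw":1},{"xyz":[0,-0.0005,0],"roll":0,"jaw":1},{"xyz":[0,-0.0006,0],"roll":0,"jaw":1},{"xyz":[0,-0.0007,0],"roll":0,"jaw":1},{"xyz":[0,-0.0008,0],"roll":0,"jaw":1}]'
```

```text
time_s: 30.9
ee_pos: [537.0, 128.0, 14.5]
ee_rot: [180.0, 0.0, -1.2]
force: [-2.4, -3.3, 1.4]
gripper_width: 0.3
```

```bash
python3 -c "
from workcell import env
for n in range(3): env.grab_frame('side');print(env.state()['force'],env.state()['ee_pos'])"
```

```text
[-3.33163035 -4.08463447  1.94815195] [537.0896902  128.00905309  14.50941591]
[-2.72692528 -3.30583005 -0.05987606] [537.14351687 128.07226902  14.51580632]
[-1.85640096 -3.83224309  0.86771103] [537.16126545 128.09690411  14.50330043]
```

```bash
python3 -m pendant '[{"xyz":[0,-0.0001,0],"roll":0,"jaw":1},{"xyz":[0,-0.0002,0],"roll":0,"jaw":1},{"xyz":[0,-0.0003,0],"roll":0,"jaw":1},{"xyz":[0,-0.0004,0],"roll":0,"jaw":1},{"xyz":[0,-0.0005,0],"roll":0,"jaw":1},{"xyz":[0,-0.0006,0],"roll":0,"jaw":1},{"xyz":[0,-0.0007,0],"roll":0,"jaw":1},{"xyz":[0,-0.0008,0],"roll":0,"jaw":1}]'
```

```text
time_s: 32.05
ee_pos: [537.2, 128.8, 14.5]
ee_rot: [-180.0, -0.0, -1.2]
force: [-1.8, -2.9, -0.1]
gripper_width: 0.4
```

```bash
python3 -m pendant '[{"xyz":[0,-0.0001,0],"roll":0,"jaw":1},{"xyz":[0,-0.0002,0],"roll":0,"jaw":1},{"xyz":[0,-0.0003,0],"roll":0,"jaw":1},{"xyz":[0,-0.0004,0],"roll":0,"jaw":1},{"xyz":[0,-0.0005,0],"roll":0,"jaw":1},{"xyz":[0,-0.0006,0],"roll":0,"jaw":1},{"xyz":[0,-0.0006,0],"roll":0,"jaw":1},{"xyz":[0,-0.0006,0],"roll":0,"jaw":1}]'; python3 b.py
```

```text
time_s: 33.05
ee_pos: [537.2, 129.4, 14.5]
ee_rot: [-180.0, -0.0, -1.2]
force: [-0.5, -2.5, -0.0]
gripper_width: 0.3
[537.2 129.4  14.5] [-0.2 -2.   0.3]
[239.2 279.3] 24 depth [535.  226.3  44.4] ray z40 [[538.4 224.5  40. ]]
```

```bash
python3 -m pendant '[{"xyz":[0,-0.0001,0],"roll":0,"jaw":1},{"xyz":[0,-0.0002,0],"roll":0,"jaw":1},{"xyz":[0,-0.0003,0],"roll":0,"jaw":1},{"xyz":[0,-0.0004,0],"roll":0,"jaw":1},{"xyz":[0,-0.0005,0],"roll":0,"jaw":1},{"xyz":[0,-0.0006,0],"roll":0,"jaw":1},{"xyz":[0,-0.0007,0],"roll":0,"jaw":1},{"xyz":[0,-0.0008,0],"roll":0,"jaw":1}]'
```

```text
time_s: 34.1
ee_pos: [537.1, 130.2, 14.5]
ee_rot: [180.0, -0.0, -1.2]
force: [-0.3, -1.9, 0.0]
gripper_width: 0.2
```

```bash
python3 -m pendant '[{"xyz":[0,-0.0001,0],"roll":0,"jaw":1},{"xyz":[0,-0.0002,0],"roll":0,"jaw":1},{"xyz":[0,-0.0003,0],"roll":0,"jaw":1},{"xyz":[0,-0.0004,0],"roll":0,"jaw":1},{"xyz":[0,-0.0005,0],"roll":0,"jaw":1},{"xyz":[0,-0.0006,0],"roll":0,"jaw":1},{"xyz":[0,-0.0007,0],"roll":0,"jaw":1},{"xyz":[0,-0.0008,0],"roll":0,"jaw":1}]'
```

```text
time_s: 35.1
ee_pos: [537.2, 131.0, 14.5]
ee_rot: [180.0, -0.0, -1.2]
force: [-1.5, -2.4, -0.6]
gripper_width: 0.8
```

```bash
python3 -m pendant '[{"xyz":[0,-0.0001,0],"roll":0,"jaw":1},{"xyz":[0,-0.0002,0],"roll":0,"jaw":1},{"xyz":[0,-0.0003,0],"roll":0,"jaw":1},{"xyz":[0,-0.0004,0],"roll":0,"jaw":1},{"xyz":[0,-0.0005,0],"roll":0,"jaw":1},{"xyz":[0,-0.0006,0],"roll":0,"jaw":1},{"xyz":[0,-0.0007,0],"roll":0,"jaw":1},{"xyz":[0,-0.0008,0],"roll":0,"jaw":1}]'
```

```text
time_s: 36.1
ee_pos: [537.2, 131.7, 14.5]
ee_rot: [180.0, -0.0, -1.2]
force: [-1.2, -3.1, -1.0]
gripper_width: 0.2
```

```bash
python3 b.py; python3 -m pendant '[{"xyz":[0,-0.0001,0],"roll":0,"jaw":1},{"xyz":[0,-0.0002,0],"roll":0,"jaw":1},{"xyz":[0,-0.0003,0],"roll":0,"jaw":1},{"xyz":[0,-0.0004,0],"roll":0,"jaw":1},{"xyz":[0,-0.0005,0],"roll":0,"jaw":1},{"xyz":[0,-0.0006,0],"roll":0,"jaw":1},{"xyz":[0,-0.0006,0],"roll":0,"jaw":1},{"xyz":[0,-0.0006,0],"roll":0,"jaw":1}]'
```

```text
[537.2 131.8  14.5] [-0.4 -2.5 -0.3]
[234. 276.] 1 depth [546.1 229.4  48.4] ray z40 [[551.2 223.8  40. ]]
[240.7 283.8] 6 depth [531.5 228.9  35.3] ray z40 [[529.4 231.4  40. ]]
time_s: 37.15
ee_pos: [537.2, 132.4, 14.5]
ee_rot: [180.0, -0.0, -1.2]
force: [-0.2, -2.6, -0.9]
gripper_width: 0.4
```

```bash
python3 -m pendant '[{"xyz":[0,-0.0001,0],"roll":0,"jaw":1},{"xyz":[0,-0.0002,0],"roll":0,"jaw":1},{"xyz":[0,-0.0003,0],"roll":0,"jaw":1},{"xyz":[0,-0.0004,0],"roll":0,"jaw":1},{"xyz":[0,-0.0005,0],"roll":0,"jaw":1},{"xyz":[0,-0.0006,0],"roll":0,"jaw":1},{"xyz":[0,-0.0006,0],"roll":0,"jaw":1},{"xyz":[0,-0.0006,0],"roll":0,"jaw":1}]'
```

```text
time_s: 38.15
ee_pos: [537.2, 133.0, 14.5]
ee_rot: [180.0, -0.0, -1.2]
force: [0.2, -2.7, -0.6]
gripper_width: 0.4
```

```bash
python3 -m pendant '[{"xyz":[0,-0.0001,0],"roll":0,"jaw":1},{"xyz":[0,-0.0002,0],"roll":0,"jaw":1},{"xyz":[0,-0.0003,0],"roll":0,"jaw":1},{"xyz":[0,-0.0004,0],"roll":0,"jaw":1},{"xyz":[0,-0.0005,0],"roll":0,"jaw":1},{"xyz":[0,-0.0006,0],"roll":0,"jaw":1},{"xyz":[0,-0.0006,0],"roll":0,"jaw":1},{"xyz":[0,-0.0006,0],"roll":0,"jaw":1}]'
```

```text
time_s: 39.15
ee_pos: [537.2, 133.2, 14.5]
ee_rot: [180.0, 0.0, -1.2]
force: [0.1, -5.6, 0.3]
gripper_width: 0.6
```

The motion stalled at y 133.2 and the force rose to 5.6 N, about 3 N above friction. That's the pin, so one small confirming nudge.

```bash
python3 -m pendant '[{"xyz":[0,-0.0001,0],"roll":0,"jaw":1},{"xyz":[0,-0.0002,0],"roll":0,"jaw":1},{"xyz":[0,-0.0002,0],"roll":0,"jaw":1},{"xyz":[0,-0.0002,0],"roll":0,"jaw":1},{"xyz":[0,-0.0002,0],"roll":0,"jaw":1},{"xyz":[0,-0.0002,0],"roll":0,"jaw":1},{"xyz":[0,-0.0002,0],"roll":0,"jaw":1},{"xyz":[0,-0.0002,0],"roll":0,"jaw":1}]'
python3 b.py
```

```text
time_s: 40.15
ee_pos: [537.2, 133.2, 14.5]
ee_rot: [179.9, 0.0, -1.2]
force: [0.7, -6.2, 0.8]
gripper_width: 0.5
[537.2 133.3  14.5] [ 1.1 -6.5  0. ]
[240.5 284.5] 2 depth [530.5 230.7  36.8] ray z40 [[528.7 232.8  40. ]]
```

The position held at 133.2 while the force went to 6.3 N (about 4 N on the stop), so it's home. I'll back straight off and then up.

```bash
python3 -m pendant '[{"xyz":[0,0.0005,0],"roll":0,"jaw":1},{"xyz":[0,0.001,0],"roll":0,"jaw":1},{"xyz":[0,0.003,0],"roll":0,"jaw":1},{"xyz":[0,0.006,0],"roll":0,"jaw":1},{"xyz":[0,0.011,0],"roll":0,"jaw":1},{"xyz":[0,0.018,0],"roll":0,"jaw":1},{"xyz":[0,0.026,0],"roll":0,"jaw":1},{"xyz":[0,0.03,0],"roll":0,"jaw":1}]'
python3 -m pendant '[{"xyz":[0,0,-0.005],"roll":0,"jaw":1},{"xyz":[0,0.005,-0.02],"roll":0,"jaw":1},{"xyz":[0,0.02,-0.04],"roll":0,"jaw":1},{"xyz":[0,0.045,-0.06],"roll":0,"jaw":1},{"xyz":[0,0.075,-0.08],"roll":0,"jaw":1},{"xyz":[0,0.1,-0.1],"roll":0,"jaw":1},{"xyz":[0,0.12,-0.11],"roll":0,"jaw":1},{"xyz":[0,0.12,-0.11],"roll":0,"jaw":1}]'
python3 - <<'E'
from h import *
p,d=env.grab_frame("side");q,_=env.grab_frame("top");P=cloud("side",d)
cv2.imwrite("pics/f.png",np.hstack([cv2.resize(p[200:320,200:320],(400,400),interpolation=2),cv2.resize(q[180:280,105:205],(400,400),interpolation=2)]))
print(env.state()["force"],env.state()["time_s"])
E
```

```text
time_s: 41.2
ee_pos: [536.5, 103.1, 14.6]
ee_rot: [180.0, 0.0, -1.3]
force: [-0.4, -0.7, -0.8]
gripper_width: 0.7
time_s: 42.2
ee_pos: [534.5, -17.1, 125.6]
ee_rot: [180.0, -0.1, -1.3]
force: [-0.8, 0.5, -0.1]
gripper_width: 0.7
[-0.27287074  0.49469378 -0.42311896] 42.3
```

View pics/f.png

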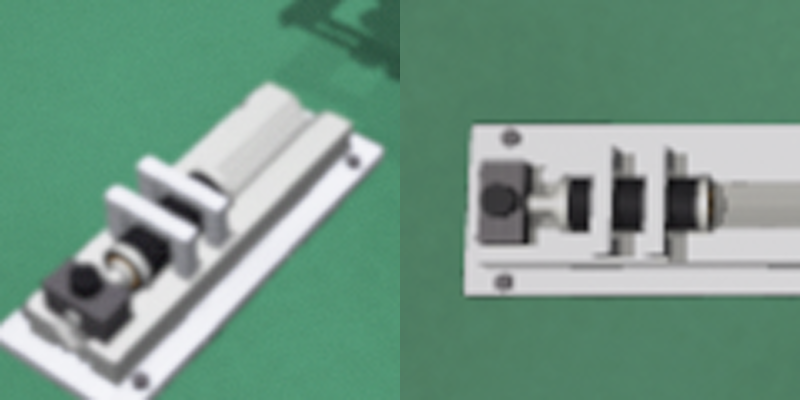

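Both views show the barrel under the two arches with its front band against the pin (side crop (125,265), top crop (560,205)) and the robot clear. Handing in.

```bash
python3 -c "
from workcell import env
print(env.job_done())"
```

```text
the job is handed in; nothing more can be done
None
```

The barrel is home against the stop pin, and I handed the job in at about 42 s of the 64 s allowed. I laid it in the open end of the groove short of the arches and let go. I then pushed it through from behind with the jaws shut.

- **Pressing on the stop:** the sliding force ran at about 2–4 N. At TCP y = 133.2 the tool stopped advancing and the force rose to 5.6 N, then 6.2–6.5 N on a small extra nudge. That puts roughly 3–4 N on the pin. I read the force at the end of each 1 s move and at camera checks, so any brief peak in between was not seen.
- **Final check:** the last side and top pictures show the barrel under both arches with its front against the pin, and the gripper well clear. These crops cover only the fixture. I last saw the short barrels just after the lift, undisturbed. I took no later picture of them, the bowl or the brush, but the tool stayed away from them.
- **Fingertip height disagreed:** the cameras and contact showed the real fingertips about 22–25 mm above the reported TCP, so I worked from where the tips were seen.
- **Tray contact:** because of that offset, the tips pressed on the foam tray with about 19 N during the grasp.
- **Laying it down:** first contact in the groove was about 1.5 mm off centre, at about 11 N. I lifted slightly, shifted across and set it down with almost no force before letting go.

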